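# Stand the fallen oil bottle up against the splash guard and tare the scale

### The arm

A 6-joint arm with a two-finger parallel gripper is mounted at the origin on a cart in front of the work surface, level with it; the furniture and walls round the work are solid. World frame = base frame: x ahead of the robot, y to its left, z up, the work surface at z = 0. Lengths are in m, angles in rad, forces in N, time in s.
With the tool pointing down it reaches from about 0.35 to 0.85 m from the base axis. Payload 8.1 kg.
Tool frame: the origin (TCP) lies between the finger pads; the fingertips stand 8 mm ahead of it and the grasp point (between the pads) lies 11 mm behind it; z points along the fingers, y is the direction in which the jaws open and shut (so a half turn about z gives the same grasp; the last joint's range is limited). The gripper opens to 93 mm and grips with 3 to 60 N. Pads are 15 mm wide; open, the fingers measure 128 mm over their backs; the gripper's body (75 mm by 188 mm) begins 65 mm behind the grasp point.
Start: joints at [1.084, 0.13, 1.488, -0, 1.523, -0.085], TCP at [0.235, 0.552, 0.227] pointing down, gripper open.
Joint ranges: [-2.96, 2.96], [-0.89, 2.26], [0.02, 2.5], [-1.34, 4.48], [0, 2.73], [-2.66, 2.66]. Speed limits (rad/s): [2.39, 2.39, 2.79, 3.14, 3.14, 3.14].

### API

Orientations are given as a rotation vector (axis times angle).
In Python, from plant import robot gives the robot as it stands. The module is installed in compiled form; this text tells all that it offers.
- The arm moves only by the tool servo_tool, never from a script. Its argument "motion" is a list of rows, each a list of 3 entries, a list of its own where there are three numbers: the turn, a rotation vector about the tool's x, y, z in rad, then the shift along the tool's x, y, z in m, then the opening, from 0 (shut) to 1 (fully open). A call has 1 to 12 rows; each row shifts and turns the commanded pose from where the row before left it, along the tool's axes as they then stand; what a row does not reach is not made up. A row lasts 1/8 s, in which the tool goes at most 62.5 mm and 10.7 degrees, less where a joint would pass 70% of its speed; a pose out of reach is approached as far as the arm can. A call is refused whole if a number of a shift passes 0.0625 or a number of a turn 0.188, either way. A call with a gripper value outside its range is refused whole. The fingers move at their own pace and stop on an object; the grip force is fixed at half the most. Time passes only in rows, so rows that do not move let the fingers close. It gives the time, the measured TCP pose, the force and the opening at its end, in the units of the state.
- robot.observe(): the state, without advancing time (a new reading comes with each control period).
- robot.camera(name): name is "scene" or "top"; returns a dict with "pixels" (384x512x3 uint8, blue, green, red), "range_z" (384x512 float32, m along the optical axis (not along the pixel's ray), 0 where there is no reading), "fov_y" (degrees; the focal length in pixels is half the picture's height over the tangent of half this angle, whatever the lens; pixels are square), "cx", "cy" (the principal point, pixels), "distortion" ([k1, k2, p1, p2, k3] as OpenCV has them; the pictures are not rectified), "rvec" (rotation vector, rad) and "tvec" (3), from world to camera coordinates, as OpenCV has them. Camera axes: x right, y down, z forward; pixel columns grow to the right and rows downward; lengths in m; the calibration is good to about 2 mm. A picture is of the moment at which its call begins.
- robot.finish_job(): hands the job in, once; it reports no verdict.
Trained networks look in the newest picture that a camera, given by its name, has taken for a name from the list of things; names that differ only in an ending like _2 or _b are one class to them, and where a whole thing is asked for, a point or a joint stands for the part that bears it (a point fixed in the world has none). Each returns a list of dicts, best first, with "conf" (0 to 1); they miss things now and then, are a little off and sometimes report something else, mostly with a low value. They report only what shows in the picture. A call takes as long as a camera call. They do not tell look-alikes from the thing itself.
- robot.trace(camera, target): "pixels" (384x512 bool, what is visible of it).
- robot.mark_of(camera, target): "xyz" ([x, y, z] in m, in world coordinates, good to about 4 mm: a listed point, or the origin of a listed thing).
The state is a dict: "time_s": time; "qpos": joint angles; "qvel": joint speeds; "joint_torque": joint torques, N m; "position": TCP position; "orientation": TCP orientation; "contact_force": force on the tool from outside, world axes, zero at the start; "moment": the same for the moment, N m; "opening": opening from 0.0 (shut) to 1.0 (fully open).
Only numpy, scipy, OpenCV 4.12 (cv2) and the standard library are available. Lean on these libraries where they do the work, as an engineer would, in place of code of your own. Each camera call takes 0.05 s, during which the arm holds its last target.

### The job

The oil bottle has fallen over on the bench scale. Tip it up by its nozzle end, without lifting it clear of the pan, pushing its top towards the splash guard until it stands upright on the pan with its back against the guard; let go of it. Then press the green key on the scale's terminal until you feel it resist firmly, and back off, leaving the red key alone and the tape measure, the stepped shaft and the collet where they are.

Things in the scene. Friction and masses are not known exactly. Their poses are not given: they have to be found in the camera images.
- bottle_foot (a point): centre of the flat round foot of the oil bottle, a cream squeeze bottle with a red nozzle: body 52 mm in diameter, sloping shoulder up to 98 mm from the foot, length 152 mm, about 0.16 kg. z axis: along the bottle from foot to nozzle. At the start it lies on the scale's pan, nozzle towards the robot, its foot 5 to 35 mm from the guard
- bottle_nozzle (a point): point on the axis of the bottle's rigid red nozzle, 138 mm from the foot (14 mm from its tip), 11 mm in diameter; 25 mm nearer the foot a red collar 25 mm in diameter begins: keep the fingertips clear of it while the bottle turns. Lying, the axis is 26 mm above the pan. Slick and slightly bellied: in a light pinch here (3 to 6 N) the bottle pivots easily between the fingers. Axes as bottle_foot
- guard_foot (a point): middle of the lower edge of the splash guard's front face, where it meets the pan. The guard is a fixed upright steel plate along the far edge of the scale's pan, 226 mm wide, 85 mm high above the pan, 6 mm thick. x axis: level, square to the guard, pointing into it (away from the robot); y: along the guard; z: up. The flat pan reaches to x = -183 mm and 113 mm either side in y
- tare_key_top (a point): middle of the top of the green membrane key, 30 x 34 mm, on the low grey fixed terminal (94 x 112 x 33 mm, key tops 37 mm above the worktop) left or right of the scale. Pressed straight down: only 1.5 mm of travel, about 6 N when fully down, then rigid; a press counts above 4 N kept for 0.2 s; stay under 45 N
- off_key_top (a point): middle of the top of the red membrane key on the same terminal, same size and height, 50 mm from the green one; not to be pressed
- tape: yellow and black tape measure, 60 x 84 x 35 mm, on the worktop on the other side of the scale; origin at the centre of its underside, z up
- shaft: stepped grey steel shaft standing on end, 28 mm in diameter and 81 mm high, left of the guard; origin at the centre of its underside, z up
- collet: steel collet standing on the worktop, 29 mm in diameter, 31 mm high, right of the guard; origin at the centre of its underside, z up
- scale: bench scale, fixed: grey box 190 x 220 mm with a flat steel pan 50 mm above the worktop and the splash guard at its far edge; origin at the centre of its underside, axes as guard_foot
Not all that is in view belongs to the job. Of the things that look like the part that bears tare_key_top, the larger one is meant.

How it is judged:
On the way, in this order (a step that is already met when the one before it is completed fails the run):
1. the bottle stands upright by itself on the pan with its back against the guard, let go (angle between bottle_foot's own z axis and vertical below 0.08 rad and z of bottle_foot in the frame of guard_foot below 0.006 m and x of bottle_foot in the frame of guard_foot above -0.041 m and contact force between each of the arm, the fingers and bottle below 0.05 N), for 0.3 s.
2. the green key is pressed with more than 4 N (contact force between the fingers and tare_key above 4 N), for 0.2 s.
At the end, for the whole second after the job is handed in: The bottle stands at rest, upright within 0.08 rad, its foot on the pan of the scale (within 6 mm) and its back within 15 mm of the splash guard; the green key is released (angle between bottle_foot's own z axis and vertical below 0.08 rad and z of bottle_foot in the frame of guard_foot between -0.006 and 0.006 m and x of bottle_foot in the frame of guard_foot between -0.041 and 0 m and linear speed of bottle below 0.02 m/s and contact force between the fingers and tare_key below 0.05 N); the robot touches nothing.
It fails at once if the bottle is lifted clear of the pan (centre of its foot more than 50 mm above it) (z of bottle_foot in the frame of guard_foot above 0.05 m).
It fails at once if the red key is pressed (more than 2 N) (contact force between anything else and off_key above 2 N).
It fails at once if the green key is struck or pressed with more than 45 N (contact force between anything else and tare_key above 45 N).
It fails at once if the tape measure, the shaft or the collet is moved more than 20 mm (distance of any of tape, shaft, collet from where it was at the start of the episode above 0.02 m).
It also fails if it takes over 58 s, if anything falls off the work surface, if the arm or the gripper's body presses on something with over 40 N, if the wrist force passes 120 N, or if a joint passes its speed limit or range.

## Working session

There is one attempt and no reset: what is moved stays moved. The work goes in short steps, Python scripts to look and compute and a tool call to move; the robot and the scene stay as the last step left them, time stands still between calls to the robot, and variables do not carry over. Pictures are saved under pics/ and viewed, and the job is handed in when it is done.

Besides the shell and the picture viewer there is one more tool, called as name(argument=value, ...) on one line, values as JSON. servo_tool: Moves the arm, as the interface text tells. Its arguments: {"type":"object","properties":{"motion":{"type":"array"}},"required":["motion"]}

```bash
mkdir -p pics; cat > h.py <<'E'
import numpy as np, cv2
from plant import robot
from scipy.spatial.transform import Rotation as R
def cam(n,save=None):
    c=robot.camera(n)
    if save: cv2.imwrite('pics/'+save,c['pixels'])
    return c
def K(c):
    f=192/np.tan(np.radians(c['fov_y'])/2)
    return np.array([[f,0,c['cx']],[0,f,c['cy']],[0,0,1.]])
def cloud(c):
    h,w=c['range_z'].shape
    u,v=np.meshgrid(np.arange(w),np.arange(h))
    p=cv2.undistortPoints(np.stack([u,v],-1).reshape(-1,1,2).astype(np.float64),K(c),np.array(c['distortion'],float)).reshape(h,w,2)
    z=c['range_z'].astype(float)
    P=np.stack([p[...,0]*z,p[...,1]*z,z],-1)
    Rm=R.from_rotvec(np.ravel(c['rvec'])).as_matrix()
    X=(P-np.ravel(c['tvec']))@Rm
    X[z<=0]=np.nan
    return X
E
python3 - <<'E'
from h import *
for n in ['scene','top']:
    c=cam(n,n+'0.png'); np.save(n+'0.npy',cloud(c))
    for t in ['bottle_foot','bottle_nozzle','guard_foot','tare_key_top','off_key_top','tape','shaft','collet','scale']:
        print(n,t,[(np.round(d['xyz'],3).tolist(),round(d['conf'],2)) for d in robot.mark_of(n,t)])
s=robot.observe(); print(s)
E
```

```text
scene bottle_foot [([0.671, 0.002, 0.075], 0.93), ([0.691, 0.181, -0.001], 0.57)]
scene bottle_nozzle [([0.539, -0.003, 0.073], 0.63), ([0.54, -0.149, 0.002], 0.22)]
scene guard_foot [([0.693, 0.015, 0.051], 0.72)]
scene tare_key_top [([0.567, 0.242, 0.039], 0.57), ([0.433, 0.32, 0.025], 0.52), ([0.612, 0.027, 0.002], 0.43)]
scene off_key_top [([0.563, 0.198, 0.035], 0.53), ([0.428, 0.282, 0.03], 0.39)]
scene tape [([0.543, -0.149, 0.0], 0.62)]
scene shaft [([0.688, 0.18, -0.002], 0.55)]
scene collet [([0.641, -0.146, -0.001], 0.6)]
scene scale [([0.61, 0.023, 0.0], 0.66)]
top bottle_foot [([0.673, 0.001, 0.076], 0.56)]
top bottle_nozzle [([0.541, 0.006, 0.076], 0.61)]
top guard_foot [([0.698, 0.018, 0.05], 0.85)]
top tare_key_top [([0.563, 0.247, 0.038], 0.55), ([0.432, 0.323, 0.031], 0.54), ([0.544, -0.146, 0.001], 0.53)]
top off_key_top [([0.563, 0.191, 0.036], 0.45), ([0.43, 0.284, 0.025], 0.39)]
top tape [([0.544, -0.148, -0.0], 0.79)]
top shaft [([0.691, 0.185, 0.001], 0.7)]
top collet [([0.645, -0.147, 0.0], 0.55)]
top scale [([0.605, 0.028, 0.001], 0.98)]
{'time_s': 1.0, 'qpos': array([ 1.08358847e+00,  1.30376665e-01,  1.48819010e+00, -2.93859075e-05,
        1.52301274e+00, -8.53917281e-02]), 'qvel': array([-0.00075473,  0.00128617,  0.00137517, -0.00142815,  0.00191601,
       -0.0007654 ]), 'joint_torque': array([-1.52512799e-03, -5.59774446e+01, -4.92065513e+01,  7.64890993e-02,
        2.27125967e-02,  7.44079648e-05]), 'position': array([0.2346417 , 0.55222255, 0.22665461]), 'orientation': array([6.26925239e-01, 3.07837114e+00, 6.78881387e-06]), 'contact_force': array([-0.81971018,  0.42409239, -0.38760418]), 'moment': array([0.04556111, 0.00023793, 0.02735205]), 'opening': 1.003134273957305}
```

View pics/scene0.png

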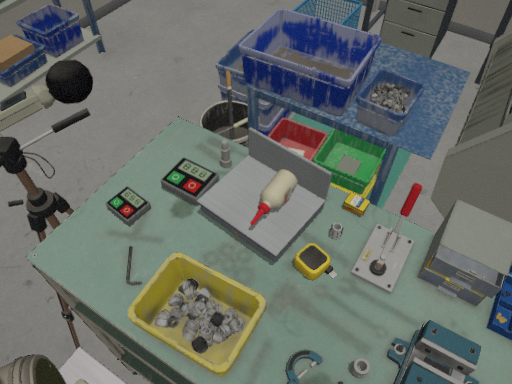

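View pics/top0.png

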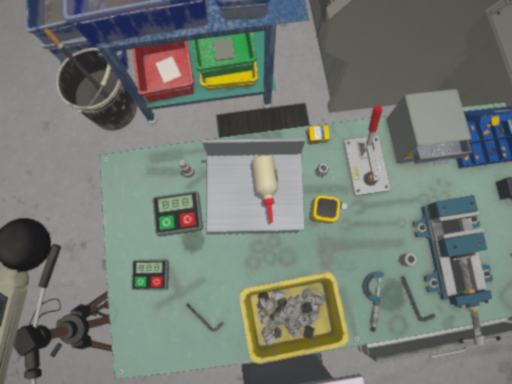

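Candidates for the terminal: the large one at scene (190,180) / top (177,213), with its green key at top (166,222), and a small one at scene (128,205) / top (150,275), with its green key at top (141,282). The larger one, beside the scale, is the one meant. I'll check it in a crop and measure.

```bash
python3 - <<'E'
from h import *
im=cv2.imread('pics/top0.png'); X=np.load('top0.npy')
cv2.imwrite('pics/crop0.png',cv2.resize(im[130:300,120:350],None,fx=3.4,fy=3.4,interpolation=cv2.INTER_CUBIC))
hsv=cv2.cvtColor(im,cv2.COLOR_BGR2HSV)
H,S,V=cv2.split(hsv)
g=(H>50)&(H<85)&(S>150)&(V>80); r=((H<8)|(H>172))&(S>140)&(V>80)
for nm,m in (('g',g),('r',r)):
    n,l,st,ce=cv2.connectedComponentsWithStats(m.astype(np.uint8))
    for i in range(1,n):
        if st[i,4]>20 and ce[i][1]>150:
            P=X[l==i]; print(nm,ce[i].round(1),st[i,4],np.nanmedian(P,0).round(4),np.nanmin(P,0).round(3),np.nanmax(P,0).round(3))
# guard front face & bottle
for nm in ('scene','top'):
    Y=np.load(nm+'0.npy').reshape(-1,3); Y=Y[~np.isnan(Y[:,0])]
    gt=Y[(Y[:,2]>.125)&(Y[:,2]<.145)&(abs(Y[:,0]-.7)<.06)&(abs(Y[:,1]-.02)<.13)]
    print(nm,'guard top',len(gt),gt.min(0).round(3),gt.max(0).round(3))
    if len(gt)>20: print(np.polyfit(gt[:,1],gt[:,0],1),np.median(gt,0))
    gf=Y[(Y[:,2]>.085)&(Y[:,2]<.125)&(Y[:,0]>.685)&(Y[:,0]<.74)&(abs(Y[:,1]-.02)<.1)]
    if len(gf)>20: print('face',len(gf),np.polyfit(gf[:,1],gf[:,0],1),np.median(gf,0))
    pan=Y[(abs(Y[:,2]-.05)<.008)&(abs(Y[:,0]-.6)<.1)&(abs(Y[:,1]-.02)<.14)]
    print('pan',np.median(pan[:,2]),pan.min(0).round(3),pan.max(0).round(3))
    b=Y[(Y[:,2]>.062)&(Y[:,2]<.115)&(Y[:,0]<.683)&(Y[:,0]>.5)&(abs(Y[:,1]-.0)<.05)]
    for a in np.arange(.51,.69,.01):
        q=b[abs(b[:,0]-a)<.005]
        if len(q)>3: print(round(a,3),len(q),q[:,1].min().round(3),q[:,1].max().round(3),q[:,2].max().round(3))
E
```

```text
g [166.5 222.4] 97 [0.5622 0.2391 0.0365] [0.549 0.225 0.033] [0.578 0.258 0.04 ]
g [140.1 281.7] 62 [0.4341 0.3187 0.0267] [0.424 0.306 0.024] [0.447 0.331 0.031]
r [268.8 207. ] 102 [0.5618 0.0007 0.0826] [ 0.526 -0.009  0.076] [0.576 0.01  0.091]
r [187.3 219. ] 168 [0.5634 0.191  0.0362] [0.549 0.174 0.031] [0.581 0.21  0.04 ]
r [156.2 280.9] 110 [0.4324 0.2808 0.0268] [0.419 0.267 0.022] [0.444 0.295 0.03 ]
scene guard top 532 [ 0.68  -0.095  0.125] [0.715 0.125 0.14 ]
[0.12323517 0.69421151] [0.69528978 0.00286855 0.13402912]
face 815 [0.12692869 0.6934182 ] [0.6966405  0.02340156 0.10507948]
pan 0.0496787016123679 [ 0.501 -0.095  0.042] [0.7   0.149 0.058]
0.52 5 -0.003 0.001 0.079
0.53 19 -0.004 0.004 0.082
0.54 18 -0.005 0.004 0.082
0.55 22 -0.005 0.004 0.083
0.56 35 -0.008 0.007 0.085
0.57 68 -0.013 0.012 0.091
0.58 40 -0.013 0.01 0.089
0.59 150 -0.024 0.02 0.1
0.6 125 -0.027 0.025 0.104
0.61 98 -0.028 0.023 0.103
0.62 96 -0.028 0.021 0.103
0.63 91 -0.028 0.018 0.104
0.64 93 -0.029 0.021 0.103
0.65 86 -0.028 0.023 0.105
0.66 94 -0.027 0.022 0.103
0.67 56 -0.027 0.021 0.104
top guard top 525 [ 0.682 -0.095  0.125] [0.714 0.128 0.142]
[0.1217308  0.69566883] [0.69744335 0.01755765 0.13599639]
face 507 [0.12305733 0.69329041] [0.69608196 0.02323431 0.10553914]
pan 0.0496160784987332 [ 0.501 -0.097  0.043] [0.7   0.15  0.058]
0.53 18 -0.004 0.004 0.083
0.54 20 -0.004 0.005 0.083
0.55 19 -0.004 0.005 0.083
0.56 29 -0.008 0.008 0.086
0.57 54 -0.012 0.012 0.091
0.58 44 -0.012 0.011 0.092
0.59 99 -0.021 0.022 0.101
0.6 110 -0.025 0.025 0.104
0.61 94 -0.026 0.025 0.105
0.62 102 -0.028 0.025 0.104
0.63 98 -0.028 0.024 0.104
0.64 101 -0.028 0.025 0.104
0.65 96 -0.026 0.025 0.104
0.66 99 -0.027 0.025 0.104
0.67 77 -0.026 0.025 0.106
```

View pics/crop0.png

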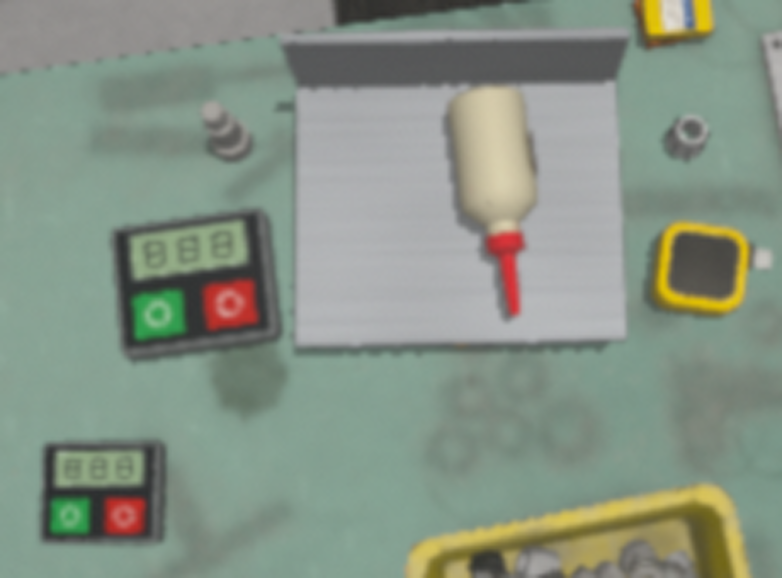

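```bash
python3 - <<'E'
from h import *
for nm in ('scene','top'):
    Y=np.load(nm+'0.npy').reshape(-1,3); Y=Y[~np.isnan(Y[:,0])]
    b=Y[(Y[:,2]>.058)&(Y[:,2]<.125)&(Y[:,0]<.70)&(Y[:,0]>.655)&(abs(Y[:,1])<.012)]
    b=b[np.argsort(b[:,0])]; print(nm); print(b[-28:].round(3).tolist())
    n=Y[(Y[:,2]>.066)&(Y[:,0]<.54)&(Y[:,0]>.5)&(abs(Y[:,1])<.02)&(Y[:,2]<.1)]
    print('tip',n[np.argsort(n[:,0])][:6].round(3).tolist())
    m=Y[(Y[:,2]>.08)&(Y[:,0]>.6)&(Y[:,0]<.67)&(abs(Y[:,1])<.04)]
    # fit cylinder axis: y0+k(x), z
    from scipy.optimize import least_squares
    f=lambda p:np.hypot(m[:,1]-p[0]-p[1]*(m[:,0]-.64),m[:,2]-p[2])-.026
    print('axis',least_squares(f,[0,0,.076],loss='soft_l1',f_scale=.002).x.round(4))
    k=Y[(Y[:,2]>.028)&(Y[:,2]<.045)&(Y[:,1]>.15)&(Y[:,1]<.3)&(Y[:,0]>.5)&(Y[:,0]<.66)]
    print('terminal',cv2.minAreaRect(k[:,:2].astype(np.float32)*1000))
xg=.6934;zp=.0497;xa0=.674
for th in range(0,95,10):
    t=np.radians(th);s,c=np.sin(t),np.cos(t)
    xa=min(xa0,xg-.052*s)
    print(th,'G x %.4f z %.4f TCPz %.4f'%(xa+.026*s-.138*c,zp+.026*c+.138*s,zp+.026*c+.138*s-.011))
E
```

```text
scene
[[0.695, 0.003, 0.121], [0.695, 0.004, 0.101], [0.695, 0.007, 0.079], [0.695, -0.001, 0.1], [0.695, 0.007, 0.106], [0.695, -0.005, 0.112], [0.695, 0.009, 0.094], [0.695, -0.005, 0.115], [0.695, 0.003, 0.084], [0.695, 0.008, 0.118], [0.695, 0.011, 0.119], [0.695, 0.01, 0.11], [0.696, 0.007, 0.075], [0.696, 0.012, 0.099], [0.696, -0.003, 0.104], [0.696, -0.004, 0.098], [0.696, 0.006, 0.125], [0.696, 0.012, 0.096], [0.696, 0.01, 0.103], [0.696, 0.009, 0.1], [0.696, 0.012, 0.092], [0.696, 0.005, 0.076], [0.696, 0.002, 0.107], [0.696, 0.009, 0.087], [0.696, 0.007, 0.101], [0.696, 0.011, 0.082], [0.696, 0.011, 0.085], [0.697, 0.004, 0.086]]
tip [[0.523, -0.001, 0.076], [0.523, 0.001, 0.078], [0.524, -0.001, 0.078], [0.525, -0.003, 0.076], [0.525, -0.003, 0.079], [0.526, 0.003, 0.077]]
axis [-0.0007 -0.0079  0.0758]
terminal ((584.0070190429688, 215.79412841796875), (109.21907806396484, 94.21607971191406), 89.67366790771484)
top
[[0.694, 0.003, 0.121], [0.694, 0.003, 0.08], [0.694, 0.008, 0.082], [0.694, 0.01, 0.123], [0.694, 0.008, 0.067], [0.694, 0.008, 0.122], [0.694, 0.006, 0.059]
[... 400 characters left out ...]
99], [0.695, 0.012, 0.12], [0.695, 0.01, 0.113], [0.696, 0.01, 0.124]]
tip [[0.524, -0.002, 0.077], [0.524, 0.003, 0.08], [0.524, 0.0, 0.077], [0.526, -0.002, 0.078], [0.526, 0.0, 0.08], [0.526, 0.002, 0.079]]
axis [-0.0007 -0.0099  0.0756]
terminal ((584.1477661132812, 217.0787353515625), (93.7157974243164, 111.01890563964844), 0.17511379718780518)
0 G x 0.5360 z 0.0757 TCPz 0.0647
10 G x 0.5426 z 0.0993 TCPz 0.0883
20 G x 0.5532 z 0.1213 TCPz 0.1103
30 G x 0.5609 z 0.1412 TCPz 0.1302
40 G x 0.5710 z 0.1583 TCPz 0.1473
50 G x 0.5848 z 0.1721 TCPz 0.1611
60 G x 0.6019 z 0.1822 TCPz 0.1712
70 G x 0.6218 z 0.1883 TCPz 0.1773
80 G x 0.6438 z 0.1901 TCPz 0.1791
90 G x 0.6674 z 0.1877 TCPz 0.1767
```

servo_tool(motion=[[[0,0,-0.1345],[0,0,0],1],[[0,0,-0.1345],[0,0,0],1],[[0,0,-0.1345],[0,0,0],1],[[0,0,0],[-0.025,-0.045,0],1],[[0,0,0],[-0.025,-0.045,0],1],[[0,0,0],[-0.025,-0.045,0],1],[[0,0,0],[-0.025,-0.045,0],0.5],[[0,0,0],[-0.025,-0.045,0],0.5],[[0,0,0],[-0.025,-0.045,0],0.5],[[0,0,0],[0,0,0],0.5]])

```text
time_s: 2.25
position: [0.3866, 0.28, 0.2269]
orientation: [0.005, 3.141, -0.001]
contact_force: [-0.0, 1.2, -0.3]
opening: 0.622
```

servo_tool(motion=[[[0,0,0],[-0.025,-0.045,0],0.4],[[0,0,0],[-0.025,-0.045,0],0.4],[[0,0,0],[-0.025,-0.045,0],0.4],[[0,0,0],[-0.025,-0.045,0],0.4],[[0,0,0],[-0.025,-0.045,0.02],0.4],[[0,0,0],[-0.025,-0.045,0.03],0.4],[[0,0,0],[0,-0.009,0.04],0.4],[[0,0,0],[0,0,0],0.4]])

```text
time_s: 3.25
position: [0.5329, 0.0043, 0.133]
orientation: [0.001, -3.134, -0.002]
contact_force: [-0.4, -0.9, 0.8]
opening: 0.398
```

servo_tool(motion=[[[0,0,0],[0,0,0.03],0.3],[[0,0,0],[0,0,0.02],0.3],[[0,0,0],[0,0,0],0.3]])

```text
time_s: 3.62
position: [0.5351, 0.0053, 0.0869]
orientation: [0.005, -3.14, -0.001]
contact_force: [-0.7, 0.3, 0.2]
opening: 0.3
```

```bash
python3 - <<'E'
from h import *
s=robot.observe(); print(s['position'],s['orientation'],s['qpos'])
for n in ('scene','top'):
    c=cam(n); i=c['pixels']
    i=i[150:270,200:340] if n=='scene' else i[130:250,190:330]
    cv2.imwrite(f'pics/{n}1.png',cv2.resize(i,None,fx=4,fy=4,interpolation=cv2.INTER_CUBIC))
E
```

```text
[0.53508095 0.00532508 0.08690831] [ 5.22783713e-03 -3.14031507e+00 -7.24670749e-04] [-8.61182063e-02  7.04752758e-02  1.81511853e+00  3.65967970e-04
  1.25730758e+00 -1.66035711e+00]
```

View pics/scene1.png

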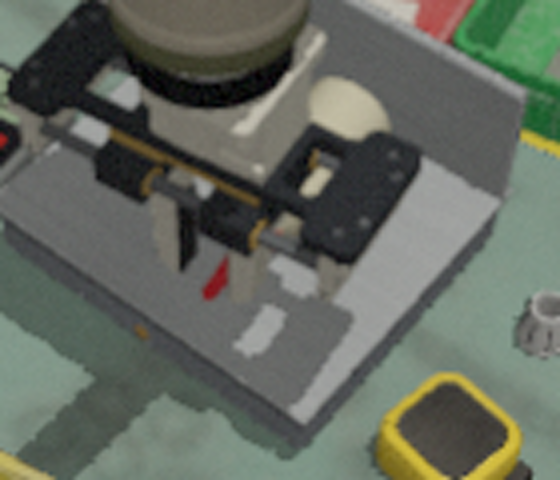

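servo_tool(motion=[[[0,0,0],[-0.002,-0.005,0.011],0.3],[[0,0,0],[0,0,0.011],0.3],[[0,0,0],[0,0,0],0.2],[[0,0,0],[0,0,0],0.16],[[0,0,0],[0,0,0],0.14]])

```text
time_s: 4.35
position: [0.5378, -0.0013, 0.065]
orientation: [-0.003, 3.141, -0.0]
contact_force: [1.0, -0.2, -0.6]
opening: 0.147
```

servo_tool(motion=[[[0,0,0],[0,0,0],0.11],[[0,0,0],[0,0,0],0.11],[[0,0,0],[0,0,0],0.11]])

```text
time_s: 4.72
position: [0.5378, -0.0013, 0.0648]
orientation: [-0.003, 3.141, -0.0]
contact_force: [0.2, -0.1, -0.0]
opening: 0.115
```

servo_tool(motion=[[[0,0,0],[-0.001,0,-0.004],0.11],[[0,0,0],[-0.001,0,-0.004],0.11],[[0,0,0],[-0.001,0,-0.004],0.11],[[0,0,0],[0,0,0],0.11]])

```text
time_s: 5.22
position: [0.541, -0.0013, 0.0772]
orientation: [-0.003, 3.141, -0.0]
contact_force: [-0.4, -0.3, -1.2]
opening: 0.112
```

```bash
cat > look.py <<'E'
import sys
from h import *
from scipy.optimize import least_squares
tag=sys.argv[1]
for n in ('scene','top'):
    c=cam(n); i=c['pixels']; Y=cloud(c)
    j=i[120:270,200:360] if n=='scene' else i[110:250,190:340]
    cv2.imwrite(f'pics/{n}{tag}.png',cv2.resize(j,None,fx=4,fy=4,interpolation=cv2.INTER_CUBIC))
    for t in ('bottle_foot','bottle_nozzle'):
        print(n,t,[(np.round(d['xyz'],3).tolist(),round(d['conf'],2)) for d in robot.mark_of(n,t)][:2])
s=robot.observe(); print(s['time_s'],s['position'].round(4),s['contact_force'].round(1),round(s['opening'],3))
E
python3 look.py 2
```

```text
scene bottle_foot [([0.672, -0.0, 0.078], 0.67)]
scene bottle_nozzle [([0.538, -0.006, 0.092], 0.84)]
top bottle_foot [([0.69, 0.186, -0.002], 0.55)]
top bottle_nozzle []
5.525 [ 0.5406 -0.0012  0.0765] [ 0.5  0.1 -1.2] 0.116
```

View pics/scene2.png

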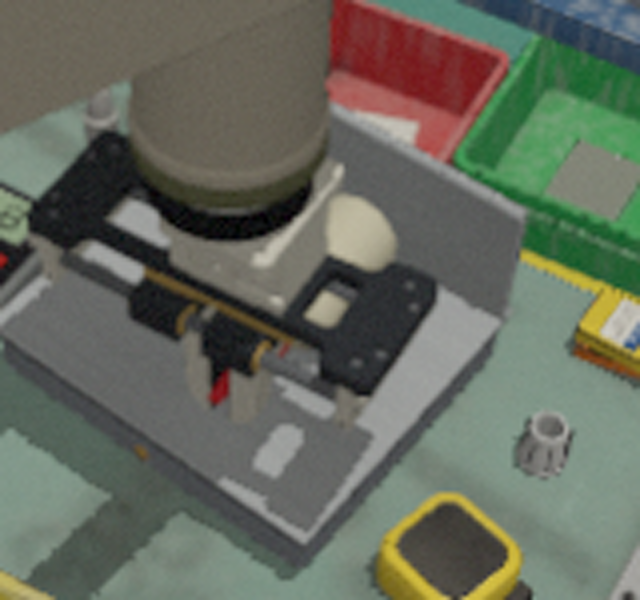

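servo_tool(motion=[[[0,0,0],[-0.0015,0,-0.006],0.11],[[0,0,0],[-0.0015,0,-0.006],0.11],[[0,0,0],[-0.003,0,-0.0073],0.11],[[0,0,0],[-0.003,0,-0.0073],0.11],[[0,0,0],[-0.003,0,-0.0073],0.11],[[0,0,0],[-0.0025,0,-0.0067],0.11],[[0,0,0],[-0.0025,0,-0.0067],0.11],[[0,0,0],[-0.0025,0,-0.0067],0.11],[[0,0,0],[0,0,0],0.11]])

```text
time_s: 6.65
position: [0.5605, -0.0012, 0.1314]
orientation: [-0.003, 3.141, -0.0]
contact_force: [-1.3, 0.0, 0.8]
opening: 0.112
```

```bash
python3 look.py 3
```

```text
scene bottle_foot [([0.674, -0.002, 0.073], 0.57)]
scene bottle_nozzle [([0.561, -0.004, 0.143], 0.67)]
top bottle_foot []
top bottle_nozzle []
6.95 [ 0.5596 -0.0012  0.1302] [-0.7  0.1  1.5] 0.112
```

View pics/scene3.png

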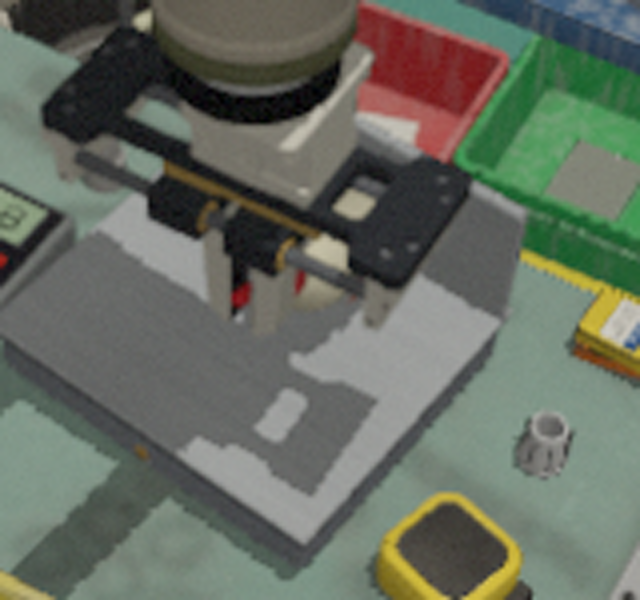

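servo_tool(motion=[[[0,0,0],[-0.0035,0,-0.006],0.11],[[0,0,0],[-0.0035,0,-0.006],0.11],[[0,0,0],[-0.0035,0,-0.0055],0.11],[[0,0,0],[-0.0045,0,-0.005],0.11],[[0,0,0],[-0.0045,0,-0.005],0.11],[[0,0,0],[-0.0045,0,-0.0045],0.11],[[0,0,0],[-0.0055,0,-0.004],0.11],[[0,0,0],[-0.0055,0,-0.0035],0.11],[[0,0,0],[-0.0055,0,-0.003],0.11],[[0,0,0],[0,0,0],0.11]])

```text
time_s: 8.2
position: [0.601, -0.0012, 0.1733]
orientation: [-0.003, 3.141, -0.0]
contact_force: [-0.4, 0.4, -1.5]
opening: 0.115
```

```bash
python3 look.py 4
```

```text
scene bottle_foot [([0.662, -0.001, 0.064], 0.97), ([0.567, 0.242, 0.036], 0.27)]
scene bottle_nozzle [([0.603, -0.004, 0.184], 0.89), ([0.657, 0.0, 0.064], 0.21)]
top bottle_foot []
top bottle_nozzle []
8.5 [ 0.6004 -0.0011  0.1731] [-0.7  0.1 -0.4] 0.114
```

View pics/scene4.png

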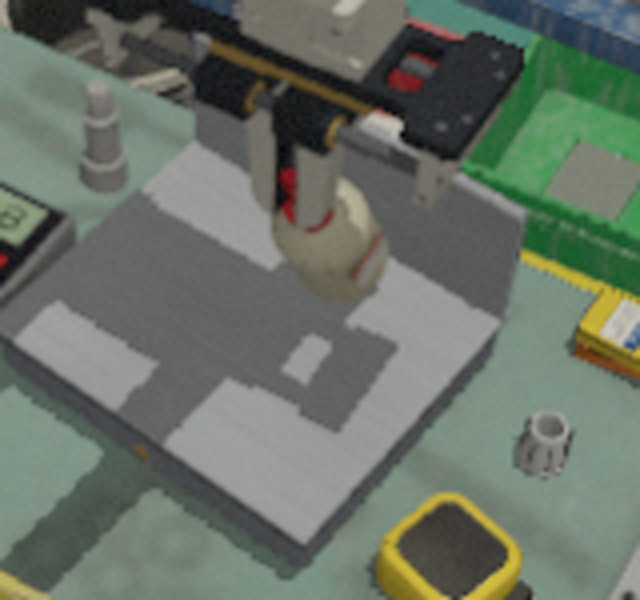

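servo_tool(motion=[[[0,0,0],[-0.007,0,-0.002],0.11],[[0,0,0],[-0.007,0,-0.002],0.11],[[0,0,0],[-0.007,0,-0.002],0.11],[[0,0,0],[-0.0075,0,-0.001],0.11],[[0,0,0],[-0.0075,0,-0.001],0.11],[[0,0,0],[-0.0075,0,0],0.11],[[0,0,0],[-0.006,0,0],0.11],[[0,0,0],[-0.006,0,0.0005],0.11],[[0,0,0],[-0.006,0,0.001],0.11],[[0,0,0],[-0.0055,0,0.0015],0.11],[[0,0,0],[0,0,0],0.11]])

```text
time_s: 9.88
position: [0.6678, -0.001, 0.1781]
orientation: [0.003, -3.142, -0.0]
contact_force: [-1.6, 0.9, -2.8]
opening: 0.114
```

```bash
python3 look.py 5
```

```text
scene bottle_foot [([0.657, -0.0, 0.054], 0.96), ([0.64, -0.147, -0.001], 0.54)]
scene bottle_nozzle [([0.67, -0.003, 0.19], 0.6), ([0.564, 0.193, 0.037], 0.37)]
top bottle_foot [([0.658, -0.003, 0.052], 0.98)]
top bottle_nozzle [([0.673, 0.002, 0.194], 0.95)]
10.175 [ 0.6675 -0.001   0.1781] [-0.7 -1.1 -2.5] 0.111
```

View pics/scene5.png

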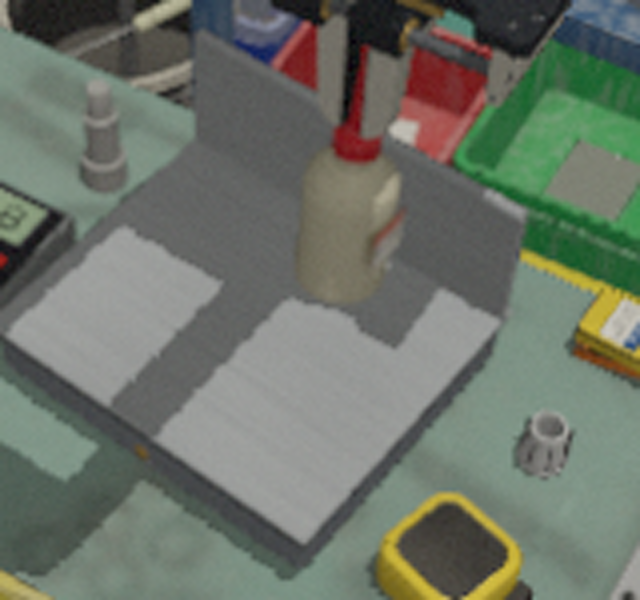

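servo_tool(motion=[[[0,0,0],[0.0025,0,0.0005],0.11],[[0,0,0],[0.0025,0,0.0005],0.11],[[0,0,0],[0.0025,0,0.0005],0.11],[[0,0,0],[0.001,0,0],0.11],[[0,0,0],[0,0,0],0.11]])

```text
time_s: 10.8
position: [0.659, -0.0011, 0.1768]
orientation: [-0.003, 3.141, -0.0]
contact_force: [0.5, -0.6, -0.6]
opening: 0.112
```

```bash
python3 look.py 6
```

```text
scene bottle_foot [([0.657, -0.001, 0.053], 0.97)]
scene bottle_nozzle [([0.663, -0.003, 0.188], 0.87)]
top bottle_foot [([0.661, -0.001, 0.048], 0.86)]
top bottle_nozzle [([0.668, 0.001, 0.189], 0.8)]
11.1 [ 0.6592 -0.001   0.1768] [ 0.6 -0.9  0.4] 0.114
```

View pics/scene6.png

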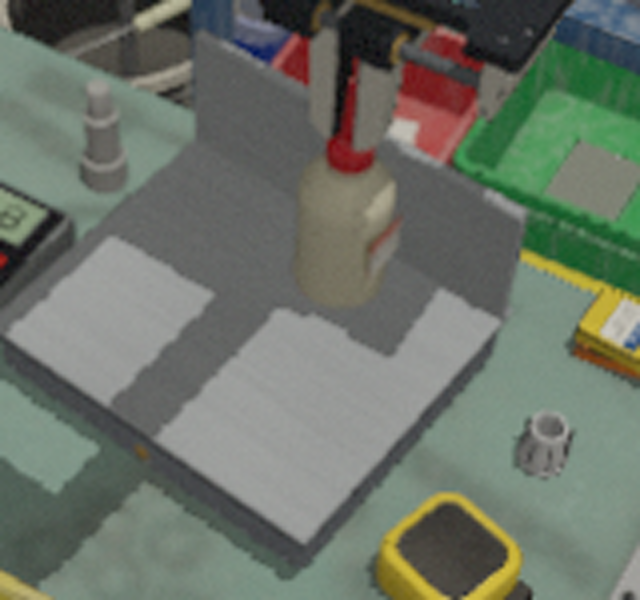

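servo_tool(motion=[[[0,0,0],[0,0,0],0.14],[[0,0,0],[0,0,0],0.2],[[0,0,0],[0,0,0],0.3],[[0,0,0],[0,0,0],0.35],[[0,0,0],[0,0,-0.02],0.4],[[0,0,0],[0,0,-0.025],0.4],[[0,0,0],[0,0,-0.03],0.4],[[0,0,0],[0.04,0,-0.03],0.2],[[0,0,0],[0.05,0,0],0],[[0,0,0],[0.05,0,0],0],[[0,0,0],[0,0,0],0]])

```text
time_s: 12.48
position: [0.5165, -0.0011, 0.283]
orientation: [-0.003, 3.141, -0.0]
contact_force: [0.8, -0.2, 0.1]
opening: 0.03
```

```bash
python3 look.py 7; python3 - <<'E'
from h import *
from scipy.optimize import least_squares
for n in ('scene','top'):
    Y=cloud(cam(n)).reshape(-1,3); Y=Y[~np.isnan(Y[:,0])]
    m=Y[(Y[:,2]>.06)&(Y[:,2]<.12)&(Y[:,0]>.615)&(Y[:,0]<.682)&(abs(Y[:,1])<.035)]
    f=lambda p:np.hypot(m[:,0]-p[0]-p[2]*(m[:,2]-.05),m[:,1]-p[1]-p[3]*(m[:,2]-.05))-.026
    p=least_squares(f,[.658,0,0,0],loss='soft_l1',f_scale=.002).x
    print(n,len(m),p.round(4),'foot x in guard frame',((p[0]-.6934-.125*p[1])*.992).round(4))
E
```

```text
scene bottle_foot [([0.655, -0.001, 0.049], 0.69)]
scene bottle_nozzle [([0.658, -0.004, 0.19], 0.71)]
top bottle_foot []
top bottle_nozzle []
12.775 [ 0.5201 -0.0014  0.2822] [ 0.1 -1.   0.6] 0.006
scene 422 [ 6.618e-01 -2.500e-03  3.000e-04 -6.000e-03] foot x in guard frame -0.031
top 0 [0.658 0.    0.    0.   ] foot x in guard frame -0.0351
```

View pics/scene7.png

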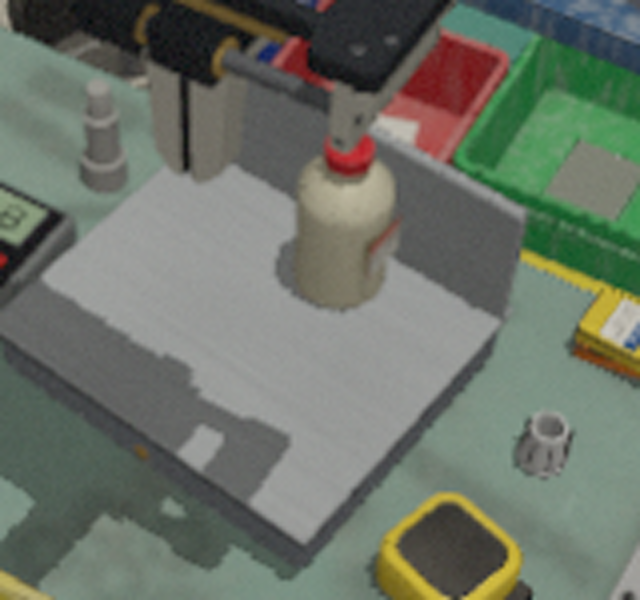

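servo_tool(motion=[[[0,0,0],[-0.0085,0.044,0.01],0],[[0,0,0],[-0.0085,0.044,0.01],0],[[0,0,0],[-0.0085,0.044,0.01],0],[[0,0,0],[-0.0085,0.044,0.01],0],[[0,0,0],[-0.0085,0.044,0.01],0],[[0,0,0],[0,0.022,0],0],[[0,0,0],[0,0,0],0]])

```text
time_s: 13.75
position: [0.561, 0.2419, 0.2314]
orientation: [0.006, -3.141, 0.001]
contact_force: [-0.3, -0.9, 0.0]
opening: 0.005
```

```bash
cat > chk.py <<'E'
from h import *
from scipy.optimize import least_squares
for n in ('scene','top'):
    c=cam(n,f'{n}_chk.png'); Y=cloud(c).reshape(-1,3); Y=Y[~np.isnan(Y[:,0])]
    m=Y[(Y[:,2]>.058)&(Y[:,2]<.125)&(Y[:,0]>.615)&(Y[:,0]<.682)&(abs(Y[:,1])<.035)]
    f=lambda p:np.hypot(m[:,0]-p[0]-p[2]*(m[:,2]-.05),m[:,1]-p[1]-p[3]*(m[:,2]-.05))-.026
    p=least_squares(f,[.658,0,0,0],loss='soft_l1',f_scale=.002).x
    print(n,len(m),p.round(4),'foot x in guard frame',((p[0]-.6934-.125*p[1])*.992).round(4))
    for t in ('bottle_foot','bottle_nozzle','guard_foot','tare_key_top','off_key_top','tape','shaft','collet'):
        print(n,t,[(np.round(d['xyz'],3).tolist(),round(d['conf'],2)) for d in robot.mark_of(n,t)][:2])
    nz=Y[(Y[:,2]>.165)&(Y[:,2]<.21)&(Y[:,0]>.6)&(Y[:,0]<.7)&(abs(Y[:,1])<.03)]
    print('nozzle',len(nz),np.median(nz,0).round(4) if len(nz) else '')
    i=c['pixels']; j=i[120:270,200:360] if n=='scene' else i[120:250,140:340]
    cv2.imwrite(f'pics/{n}_chk.png',cv2.resize(j,None,fx=4,fy=4,interpolation=cv2.INTER_CUBIC))
E
python3 chk.py
```

```text
scene 479 [ 6.62e-01 -2.50e-03 -5.80e-03 -5.00e-04] foot x in guard frame -0.0308
scene bottle_foot [([0.657, -0.001, 0.052], 0.55)]
scene bottle_nozzle [([0.661, -0.005, 0.188], 0.57)]
scene guard_foot [([0.696, 0.015, 0.049], 0.88)]
scene tare_key_top [([0.437, 0.32, 0.026], 0.44)]
scene off_key_top [([0.563, 0.195, 0.035], 0.66), ([0.43, 0.28, 0.028], 0.58)]
scene tape [([0.541, -0.15, 0.002], 0.56)]
scene shaft [([0.689, 0.181, -0.003], 0.6)]
scene collet [([0.642, -0.145, -0.001], 0.44), ([0.656, -0.0, 0.051], 0.4)]
nozzle 67 [ 0.6576 -0.0035  0.1817]
top 190 [ 6.611e-01 -2.000e-03 -4.000e-04 -3.000e-04] foot x in guard frame -0.0318
top bottle_foot [([0.66, -0.002, 0.049], 0.56)]
top bottle_nozzle [([0.661, 0.002, 0.187], 0.67)]
top guard_foot [([0.698, 0.018, 0.051], 0.97), ([0.564, 0.191, 0.04], 0.21)]
top tare_key_top [([0.562, 0.248, 0.04], 0.61)]
top off_key_top [([0.566, 0.195, 0.037], 0.72), ([0.546, -0.15, 0.0], 0.51)]
top tape [([0.546, -0.145, -0.0], 0.76), ([0.661, -0.001, 0.188], 0.73)]
top shaft [([0.69, 0.187, 0.001], 0.59), ([0.645, -0.15, 0.002], 0.26)]
top collet [([0.646, -0.145, 0.006], 0.61)]
nozzle 46 [ 0.6578 -0.0018  0.1872]
```

View pics/top_chk.png

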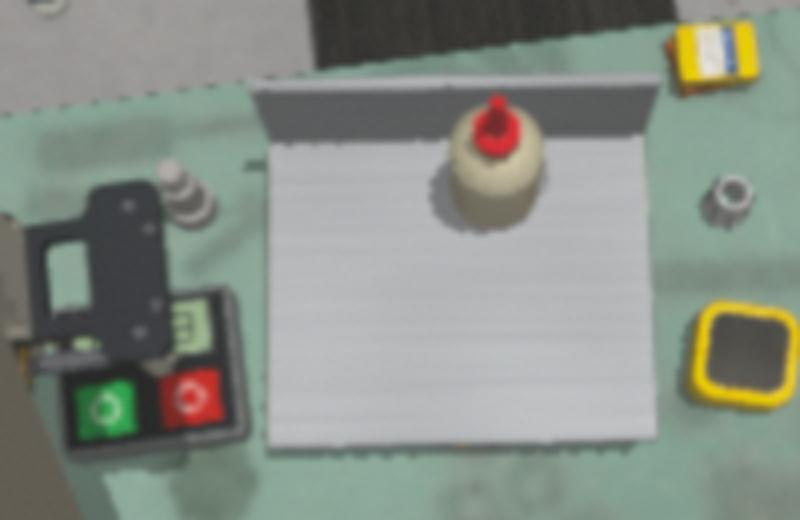

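The cloud fits put the bottle upright with its back about 5–6 mm from the guard (limit 15 mm), which is inside tolerance. The tape, shaft and collet haven't moved. In the top crop the large terminal's green key is at (106,408) and the red one at (190,398). Next I turn the tool so the narrow side of the fingers lies along the key row.

servo_tool(motion=[[[0,0,0.1745],[0,0,0],0],[[0,0,0.1745],[0,0,0],0],[[0,0,0.1745],[0,0,0.01],0],[[0,0,0.1745],[0,0,0.01],0],[[0,0,0.1745],[0,0,0.02],0],[[0,0,0.1745],[0,0,0.02],0],[[0,0,0.1745],[0,0,0.02],0],[[0,0,0.1745],[0,0,0.02],0],[[0,0,0.1745],[0,0,0.02],0],[[0,0,0],[0,0,0.02],0],[[0,0,0],[0,0,0],0]])

```text
time_s: 16.02
position: [0.5596, 0.2403, 0.0893]
orientation: [-2.213, -2.227, 0.006]
contact_force: [-0.8, 0.4, -0.7]
opening: 0.007
```

```bash
python3 - <<'E'
from h import *
s=robot.observe(); r=R.from_rotvec(s['orientation']).as_matrix(); print(s['position'].round(4),s['contact_force'].round(1)); print(r.round(3))
for n in ('scene','top'):
    c=cam(n); i=c['pixels']; j=i[130:250,140:260] if n=='scene' else i[150:270,120:240]
    cv2.imwrite(f'pics/{n}8.png',cv2.resize(j,None,fx=4,fy=4,interpolation=cv2.INTER_CUBIC))
E
```

```text
[0.5596 0.2403 0.0893] [-0.8  0.4 -0.7]
[[-0.006  1.    -0.004]
 [ 1.     0.006 -0.001]
 [-0.001 -0.004 -1.   ]]
```

View pics/scene8.png

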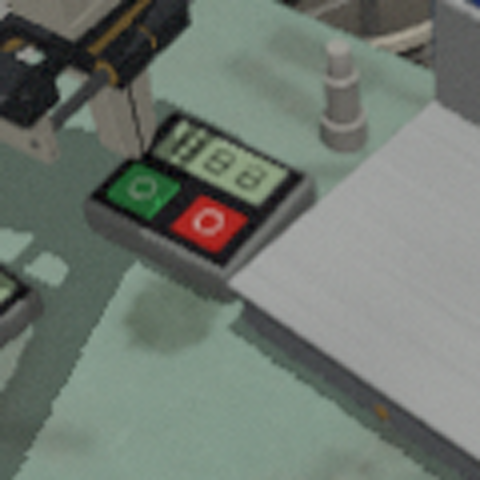

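```bash
python3 - <<'E'
from h import *
im=cv2.imread('pics/scene0.png'); X=np.load('scene0.npy')
H,S,V=cv2.split(cv2.cvtColor(im,cv2.COLOR_BGR2HSV))
for nm,m in (('g',(H>50)&(H<85)&(S>150)&(V>80)),('r',((H<8)|(H>172))&(S>140)&(V>80))):
    m=m&(X[...,2]>.03)&(X[...,2]<.045)&(X[...,1]>.15)&(X[...,1]<.29)&(X[...,0]>.52)
    P=X[m]; print(nm,len(P),P.mean(0).round(4),P.min(0).round(3),P.max(0).round(3))
E
```

```text
g 105 [0.5611 0.2408 0.0367] [0.547 0.225 0.033] [0.577 0.26  0.041]
r 131 [0.5626 0.1918 0.0364] [0.547 0.175 0.032] [0.58  0.212 0.039]
```

servo_tool(motion=[[[0,0,0],[0.001,0.002,0.015],0],[[0,0,0],[0,0,0.015],0],[[0,0,0],[0,0,0.007],0],[[0,0,0],[0,0,0.002],0],[[0,0,0],[0,0,0],0],[[0,0,0],[0,0,0],0]])

```text
time_s: 16.88
position: [0.5636, 0.2419, 0.0532]
orientation: [2.219, 2.223, 0.001]
contact_force: [1.2, -0.3, -0.0]
opening: 0.004
```

servo_tool(motion=[[[0,0,0],[0,0,0.003],0],[[0,0,0],[0,0,0.002],0],[[0,0,0],[0,0,0.001],0],[[0,0,0],[0,0,0.0005],0],[[0,0,0],[0,0,0.0005],0],[[0,0,0],[0,0,0],0]])

```text
time_s: 17.62
position: [0.5631, 0.2418, 0.0456]
orientation: [-2.219, -2.224, 0.0]
contact_force: [1.3, 0.2, 0.6]
opening: 0.005
```

servo_tool(motion=[[[0,0,0],[0,0,0.0005],0],[[0,0,0],[0,0,0.0005],0],[[0,0,0],[0,0,0],0]])

```text
time_s: 18.0
position: [0.5632, 0.2418, 0.0449]
orientation: [2.219, 2.224, 0.0]
contact_force: [-0.7, -1.2, 3.1]
opening: 0.005
```

Contact on the key. I'll go on in half-millimetre steps.

servo_tool(motion=[[[0,0,0],[0,0,0.0005],0],[[0,0,0],[0,0,0.0005],0],[[0,0,0],[0,0,0],0]])

```text
time_s: 18.38
position: [0.5632, 0.2418, 0.044]
orientation: [2.219, 2.224, 0.0]
contact_force: [-2.9, -1.1, 5.9]
opening: 0.001
```

servo_tool(motion=[[[0,0,0],[0,0,0.0005],0],[[0,0,0],[0,0,0],0]])

```text
time_s: 18.62
position: [0.5633, 0.2419, 0.044]
orientation: [2.219, 2.224, 0.0]
contact_force: [-4.7, -1.3, 9.5]
opening: 0.005
```

servo_tool(motion=[[[0,0,0],[0,0,0.0003],0],[[0,0,0],[0,0,0],0],[[0,0,0],[0,0,0],0],[[0,0,0],[0,0,0],0]])

```text
time_s: 19.12
position: [0.5633, 0.2418, 0.0439]
orientation: [2.219, 2.224, 0.0]
contact_force: [-5.4, -2.4, 11.2]
opening: 0.006
```

Firm stop: 11 N, and the tool height has stalled at 0.044. Backing off.

servo_tool(motion=[[[0,0,0],[0,0,-0.004],0],[[0,0,0],[0,0,-0.02],0],[[0,0,0],[0,0,-0.04],0],[[0,0,0],[0,0,-0.05],0],[[0,0,0],[0,-0.03,-0.05],0],[[0,0,0],[0,-0.05,0],0],[[0,0,0],[0.03,-0.05,0],0],[[0,0,0],[0,0,0],0],[[0,0,0],[0,0,0],0],[[0,0,0],[0,0,0],0]])

```text
time_s: 20.38
position: [0.434, 0.2711, 0.2072]
orientation: [2.22, 2.222, 0.001]
contact_force: [-0.4, -0.6, -0.9]
opening: 0.005
```

```bash
python3 chk.py; python3 -c "
from h import *
s=robot.observe();print(s['time_s'],s['position'],s['contact_force'],abs(s['qvel']).max())"
```

```text
scene 474 [ 6.618e-01 -2.400e-03 -4.000e-04 -1.100e-03] foot x in guard frame -0.031
scene bottle_foot [([0.655, 0.001, 0.053], 0.87)]
scene bottle_nozzle [([0.658, -0.007, 0.188], 0.66)]
scene guard_foot [([0.694, 0.016, 0.05], 0.65), ([0.663, -0.004, 0.189], 0.54)]
scene tare_key_top [([0.566, 0.242, 0.037], 0.48), ([0.436, 0.318, 0.025], 0.42)]
scene off_key_top [([0.562, 0.197, 0.037], 0.53), ([0.429, 0.28, 0.028], 0.46)]
scene tape [([0.541, -0.15, 0.004], 0.78)]
scene shaft [([0.692, 0.181, -0.002], 0.73)]
scene collet [([0.642, -0.145, 0.0], 0.53)]
nozzle 64 [ 0.6578 -0.0033  0.1811]
top 189 [ 6.612e-01 -2.100e-03 -2.000e-04 -3.000e-04] foot x in guard frame -0.0317
top bottle_foot [([0.659, -0.002, 0.048], 0.88)]
top bottle_nozzle [([0.662, 0.003, 0.187], 0.71)]
top guard_foot [([0.699, 0.018, 0.047], 0.68)]
top tare_key_top [([0.563, 0.245, 0.04], 0.58), ([0.436, 0.32, 0.032], 0.49)]
top off_key_top [([0.565, 0.192, 0.039], 0.75), ([0.433, 0.281, 0.027], 0.67)]
top tape [([0.542, -0.147, 0.001], 0.62)]
top shaft [([0.688, 0.186, -0.001], 0.57)]
top collet [([0.645, -0.147, 0.001], 0.57)]
nozzle 47 [ 0.658  -0.0017  0.188 ]
21.275 [0.43309362 0.27154955 0.20687592] [ 0.05470308 -0.07308644  0.25562276] 0.001317585271765419
```

View pics/top_chk.png

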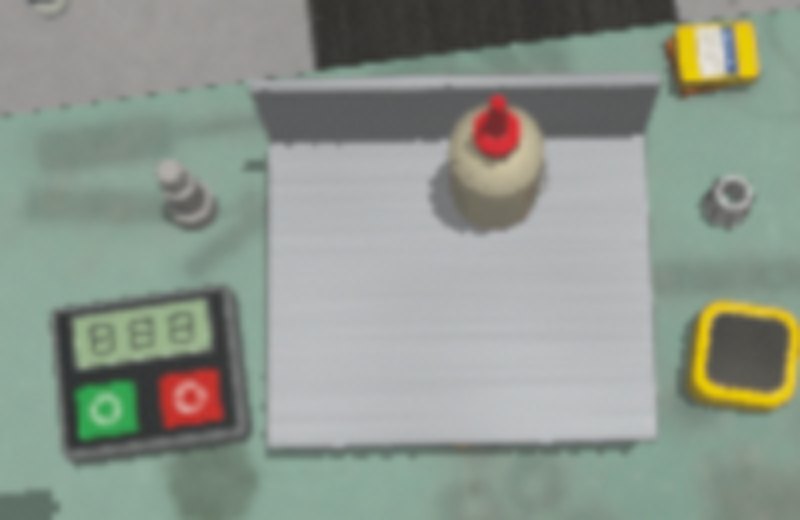

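```bash
python3 -c "
from plant import robot
print(robot.finish_job())"
```

```text
the job is handed in; nothing more can be done
None
```

I tipped the bottle up by its nozzle until it stood upright on the pan and let go of it. Then I pressed the green key on the larger terminal, backed off and handed the job in at about 21 s. No verdict was reported.

- **Bottle:** in the last pictures it stands within about 0.03 rad of upright. Its back does not quite touch the guard. The depth fits put the foot centre 31 to 32 mm from the guard, a gap of about 5 to 6 mm. The network marks disagree, giving a gap of up to about 12 mm. Both are inside the 15 mm tolerance, so I did not nudge it closer.
- **Tipping:** at first I pushed the top slightly past vertical, by about 0.09 rad. I pulled it back about 8 mm before letting go. The foot was never seen above its starting height.
- **Green key:** I pressed until the tool height stalled, at a peak reading of about 11 N, and held it well over 0.2 s. In the last picture the fingers are well clear of it.
- **Other things:** I did not go near the red key. The tape measure, shaft and collet read within a few millimetres of where they started, and the robot touched nothing at the end.

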